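# Find and flag the loose clamp knob

## Task

One of the three spoon-carving clamps has a loose knob. Gently grip and twist all three knobs in turn, each about 10 degrees either way and never more than 25, leave each where you turned it, and feel how hard it is to start. Then take the red flag peg from the rack and stand it fully home in the flag hole of the clamp whose knob gave far more easily, leaving everything else as it is.

Things in the scene. Friction and masses are not known exactly. Their poses are not given: they have to be found in the camera images.
- clamp_a_knob (a point): foot of clamp a's knob, on its upright turning axis, 64 mm above the table. The knob is round, dark wood: a flange 52 mm wide up to 8 mm above this point (brass pip inlaid at its edge), then a grip 36 mm wide up to 40 mm. Grip it 31 mm above this point, at any yaw, with 20 to 40 N. It turns both ways without play and stays where left. Axes are the clamp's, not the knob's
- clamp_a_hole (a point): centre of the mouth of clamp a's white-ringed flag hole, 17.5 mm wide, 22 mm deep, in the top of its pale wood base (130 x 90 x 30 mm, fixed; mouth 30 mm above the table), 70 mm from the knob's axis, on the robot's side. x points from hole to knob and along the clamped spoon blank, z up. An aluminium bridge under the knob is 90 mm wide, its top 60 mm above the table
- clamp_a: clamp a, fixed to the bench; origin at the centre of its base's underside. Exactly one of the three clamps has a loose knob; they look alike, only torque tells: a sound knob starts to turn at 0.2 to 0.35 N m, a loose one below 0.1 N m (dry friction, steady while turning, the same both ways)
- clamp_b_knob (a point): foot of clamp b's knob, on its upright turning axis, 64 mm above the table. The knob is round, dark wood: a flange 52 mm wide up to 8 mm above this point (brass pip inlaid at its edge), then a grip 36 mm wide up to 40 mm. Grip it 31 mm above this point, at any yaw, with 20 to 40 N. It turns both ways without play and stays where left. Axes are the clamp's, not the knob's
- clamp_b_hole (a point): centre of the mouth of clamp b's white-ringed flag hole, 17.5 mm wide, 22 mm deep, in the top of its pale wood base (130 x 90 x 30 mm, fixed; mouth 30 mm above the table), 70 mm from the knob's axis, on the robot's side. x points from hole to knob and along the clamped spoon blank, z up. An aluminium bridge under the knob is 90 mm wide, its top 60 mm above the table
- clamp_b: clamp b, fixed to the bench; origin at the centre of its base's underside. Exactly one of the three clamps has a loose knob; they look alike, only torque tells: a sound knob starts to turn at 0.2 to 0.35 N m, a loose one below 0.1 N m (dry friction, steady while turning, the same both ways)
- clamp_c_knob (a point): foot of clamp c's knob, on its upright turning axis, 64 mm above the table. The knob is round, dark wood: a flange 52 mm wide up to 8 mm above this point (brass pip inlaid at its edge), then a grip 36 mm wide up to 40 mm. Grip it 31 mm above this point, at any yaw, with 20 to 40 N. It turns both ways without play and stays where left. Axes are the clamp's, not the knob's
- clamp_c_hole (a point): centre of the mouth of clamp c's white-ringed flag hole, 17.5 mm wide, 22 mm deep, in the top of its pale wood base (130 x 90 x 30 mm, fixed; mouth 30 mm above the table), 70 mm from the knob's axis, on the robot's side. x points from hole to knob and along the clamped spoon blank, z up. An aluminium bridge under the knob is 90 mm wide, its top 60 mm above the table
- clamp_c: clamp c, fixed to the bench; origin at the centre of its base's underside. Exactly one of the three clamps has a loose knob; they look alike, only torque tells: a sound knob starts to turn at 0.2 to 0.35 N m, a loose one below 0.1 N m (dry friction, steady while turning, the same both ways)
- flag_red: red flag peg, 30 g, origin at the centre of its foot: a steel pin 14 mm thick with a chamfered foot, and a square red plastic head 22 x 22 mm that reaches from 40 to 75 mm above the foot, faces along its x and y axes. It starts upright in the rack, foot 8 mm above the table and 22 mm deep in a hole 17.5 mm wide
- flag_blue: blue flag peg of the same size, not needed, stands in the rack's other hole 60 mm away; leave it there. Origin at the centre of its foot
- rack: dark wood rack for the flags, 120 (x) x 60 (y) x 30 mm, fixed to the bench; two holes on its x axis, 30 mm either side of the middle. Origin at the centre of its underside
- pencil_pot: yellow pot of pencils, 92 mm wide, 90 mm tall, near the far edge; bystander
- spoon: finished wooden spoon near the far edge; bystander
- sanding_block: cork sanding block 100 x 60 x 30 mm, near the far edge; bystander
- mallet: wooden mallet lying at the left; bystander
- oil: amber jar 60 mm wide, 130 mm tall, at the right; bystander
- offcut: pale offcut 160 x 45 x 25 mm, at the right; bystander
- gouge: gouge with dark handle, lying between the robot and the clamps at the right; bystander

How it is judged:
On the way, in this order (a step that is already met when the one before it is completed fails the run):
1. all three knobs have been turned by 5 degrees or more from where they stood (distance of each of knob_x_c2, knob_y_c2, knob_z_c2 from where it was at the start of the episode above 0.0019 m), for 0.2 s.
2. then the red flag is lifted clear of the rack (height (world z) of flag_red above 0.032 m), for 0.1 s.
At the end, for the whole second after the job is handed in: Red flag in the hole of the clamp whose knob is loose (knob_y, on a clamp drawn anew each time): foot within 6 mm of the hole's axis, 18 mm or more below the mouth, upright within 0.2 rad, at rest; all three knobs (knob_x, y, z) still 5 degrees or more from their start (all of step 1 and ((horizontal distance between flag_red and clamp_a_hole below 0.006 m and z of flag_red in the frame of clamp_a_hole below -0.018 m) or (horizontal distance between flag_red and clamp_b_hole below 0.006 m and z of flag_red in the frame of clamp_b_hole below -0.018 m) or (horizontal distance between flag_red and clamp_c_hole below 0.006 m and z of flag_red in the frame of clamp_c_hole below -0.018 m)) and horizontal distance between flag_red and knob_y_c1 below 0.085 m and angle between flag_red's own z axis and vertical below 0.2 rad and linear speed of flag_red below 0.01 m/s); the robot touches nothing.
It fails at once if a knob has been turned more than 30 degrees (distance of any of knob_x_c2, knob_y_c2, knob_z_c2 from where it was at the start of the episode above 0.0115 m).
It fails at once if the blue flag or a bystander was moved by more than 25 mm (distance of any of flag_blue, pencil_pot, spoon, sanding_block, mallet, oil, offcut, gouge from where it was at the start of the episode above 0.025 m).
It fails at once if a wooden knob was crushed: pressed by the fingers with more than 120 N in all (contact force between the fingers and knob_x above 120 N or contact force between the fingers and knob_y above 120 N or contact force between the fingers and knob_z above 120 N).
It also fails if it takes over 72 s, if anything falls off the work surface, if the arm or the gripper's body presses on something with over 40 N, if the wrist force passes 120 N, or if a joint passes its speed limit or range.

## Robot

A 7-joint arm with a two-finger parallel gripper is mounted at the origin on the work surface. World frame = base frame: x ahead of the robot, y to its left, z up, the work surface at z = 0. Lengths are in m, angles in rad, forces in N, time in s.
With the tool pointing down it reaches from about 0.425 to 0.975 m from the base axis. Payload 16.7 kg.
Tool frame: the origin (TCP) lies where the fingers leave the gripper's body, on its centre line; the fingertips stand 73 mm ahead of it and the grasp point (between the pads) lies 54 mm ahead of it (ctrl.tip_reach is the z of the fingertips in the tool frame, in m); z points along the fingers, y is the line along which they close (so a half turn about z gives the same grasp; the last joint's range is limited). The gripper opens to 85 mm and grips with 20 to 120 N. Pads are 22 mm wide; open, the fingers measure 114 mm over their backs; the gripper's body (76 mm by 85 mm) begins 54 mm behind the grasp point. The pads swing forward as they close: fully open they stand 13 mm farther back than shut.
Start: joints at [0.974, 0.426, 0.074, 1.606, -0.034, 1.111, -0.067], TCP at [0.292, -0.608, 0.304] pointing down, gripper open.
Joint ranges: [-2.85, 2.85], [-0.5, 2.14], [-1.23, 1.37], [0.21, 2.46], [-1.02, 4.16], [0.16, 2.05], [-2.73, 2.73]. Speed limits (rad/s): [1.89, 1.89, 2.39, 2.39, 3.01, 3.01, 3.01].

## Interface

Orientations are given as a unit quaternion [x, y, z, w].
In Python, from plant import ctrl, optics gives the robot as it stands.
- The arm moves only by the tool apply_moves, never from a script. Its argument "moves" is a list of rows, each a list of 4 numbers: the shift along the world's x, y, z in cm, then the turn about the world's z in rad. A call has exactly 10 rows; each row is the pose to reach, as a shift and turn from the pose commanded when the call began; what a row does not reach only later rows make up. A row lasts 1/8 s, in which the tool goes at most 62.5 mm and 10.7 degrees, less where a joint would pass 70% of its speed; a pose out of reach is approached as far as the arm can. A call with a gripper value outside its range is refused whole. "jaw" is the closure, from 0 (fully open) to 1 (shut), set as the call begins (left out, the last holds). The fingers move at their own pace and stop on an object; "force" is the grip in N (left out, the last holds). Time passes only in rows, so rows that repeat a pose let the fingers close, or fill a call up. It gives the time, the measured TCP pose, the force, the opening and the grip force at its end, in the units of the state.
- ctrl.get_state(): the state, without advancing time (a new reading comes with each control period).
- optics.capture(name): name is "side" or "top" or "wrist"; returns a dict with "color" (400x640x3 uint8, blue, green, red), "range_z" (400x640 float32, m along the optical axis (not along the pixel's ray), 0 where there is no reading), "fov_y" (degrees; the focal length in pixels is half the picture's height over the tangent of half this angle, whatever the lens; pixels are square), "cx", "cy" (the principal point, pixels), "R" (3x3) and "t" (3): a world point X has camera coordinates R X + t. Camera axes: x right, y down, z forward; pixel columns grow to the right and rows downward; lengths in m; the calibration is good to about 2 mm. A picture is of the moment at which its call begins.
- ctrl.finish_job(): hands the job in; it is judged then, once.
Trained networks look in a picture, given as the dict that the camera call returned (one of the last four; its "shot" number tells which), for a name from the list of things; names that differ only in an ending like _2 or _b are one class to them, and where a whole thing is asked for, a point or a joint stands for the part that bears it (a point fixed in the world has none). Each returns a list of dicts, best first, with "score" (0 to 1); they miss things now and then, are a little off and sometimes report something else, mostly with a low value. They report only what shows in the picture. A call takes as long as a camera call.
- optics.boxes_of(picture, query): "location" ([x, y, z] in m, in the coordinates of the camera as it stood for that picture, good to about 4 mm: the middle of the surface that is visible of it).
The state is a dict: "time_s": time; "qpos": joint angles; "joint_velocities": joint speeds; "joint_efforts": joint torques, N m; "tcp_pos": TCP position; "eef_rot": TCP orientation; "force": force on the tool from outside, world axes, zero at the start; "moment": the same for the moment, N m; "opening": finger opening in m; "grasp_force": force on a finger pad.
Only numpy, scipy, OpenCV 4.12 (cv2) and the standard library are available. Lean on these libraries where they do the work, as an engineer would, in place of code of your own. Each camera call takes 0.05 s, during which the arm holds its last target. There are 200 camera calls.

## Working session

There is one attempt and no reset: what is moved stays moved. The work goes in short steps, Python scripts to look and compute and a tool call to move; the robot and the scene stay as the last step left them, time stands still between calls to the robot, and variables do not carry over. Pictures are saved under pics/ and viewed, at most 10 in all, crops included, and the job is handed in when it is done.

Besides the shell and the picture viewer there is one more tool, called after ">>>" in YAML: its name, and indented under it one key for each argument. apply_moves: Moves the arm, as the interface text tells. Its arguments: {"type":"object","properties":{"moves":{"type":"array","items":{"type":"array","items":{"type":"number"}}},"jaw":{"type":"number"},"force":{"type":"number"}},"required":["moves"]}

```bash
mkdir -p pics; cat > h.py <<'E'
import numpy as np, cv2
from plant import ctrl, optics
def w(p,X): return p["R"].T@(np.array(X)-p["t"])
def cloud(p):
    z=p["range_z"]; h,wd=z.shape; f=h/2/np.tan(np.radians(p["fov_y"])/2)
    v,u=np.mgrid[:h,:wd]; C=np.stack([(u-p["cx"])*z/f,(v-p["cy"])*z/f,z],-1)
    return (C-p["t"])@p["R"]
E
python3 - <<'E'
from h import *
s=ctrl.get_state()
for k in s: print(k,np.round(s[k],3))
for n in("top","side"):
    p=optics.capture(n); cv2.imwrite(f"pics/{n}0.png",p["color"]); np.save(f"{n}_cl.npy",cloud(p)); print(n,p["fov_y"],p["R"].round(3).tolist(),p["t"].round(3))
    for q in("clamp_a_knob","clamp_a_hole","clamp_a","flag_red","flag_blue","rack","gouge"):
        for d in optics.boxes_of(p,q)[:4]: print(q,round(d["score"],2),w(p,d["location"]).round(4))
E
```

```text
time_s 0.0
qpos [ 0.973  0.427  0.074  1.607 -0.034  1.111 -0.067]
joint_velocities [ 0.001 -0.001 -0.    -0.     0.     0.     0.   ]
joint_efforts [ 1.0000e-03 -9.4982e+01  3.7610e+00 -4.6351e+01  1.9000e-02  1.0000e-02
  0.0000e+00]
tcp_pos [ 0.292 -0.608  0.303]
eef_rot [ 0.975  0.222 -0.    -0.001]
force [ 1.283 -0.356  0.322]
moment [ 0.008 -0.031  0.003]
grasp_force 0.0
opening 0.086
top 49.31151413533084 [[-0.009, -1.0, -0.0], [-0.981, 0.009, -0.195], [0.195, -0.001, -0.981]] [0.037 0.568 1.403]
clamp_a_knob 0.95 [ 0.5065 -0.2999  0.0252]
clamp_a_knob 0.4 [ 0.6331 -0.4703  0.1054]
clamp_a_hole 0.75 [ 0.5047 -0.2967  0.0295]
clamp_a_hole 0.48 [0.5291 0.1413 0.0275]
clamp_a 0.98 [0.5273 0.1391 0.0274]
clamp_a 0.68 [ 0.5085 -0.298   0.0308]
clamp_a 0.62 [ 0.479  -0.0576  0.0314]
clamp_a 0.57 [0.7714 0.0512 0.013 ]
flag_red 0.57 [0.5271 0.1461 0.03  ]
flag_red 0.56 [0.4759 0.3735 0.0879]
flag_blue 0.73 [ 0.7513 -0.192   0.055 ]
flag_blue 0.34 [0.6707 0.2592 0.0294]
rack 0.77 [0.4955 0.371  0.033 ]
gouge 0.68 [ 0.2965 -0.2173  0.0209]
gouge 0.67 [ 0.6347 -0.4692  0.1055]
gouge 0.58 [ 0.4807 -0.0617  0.0306]
gouge 0.16 [0.6131 0.5671 0.0232]
side 53.442254961676454 [[-0.982, -0.186, 0.016], [-0.123, 0.58, -0.805], [0.141, -0.793, -0.593]] [0.54  0.127 1.43 ]
clamp_a_knob 0.64 [ 0.5103 -0.274   0.0343]
clamp_a_hole 0.88 [ 0.5158 -0.2767  0.0278]
clamp_a 0.83 [0.5314 0.1622 0.0266]
clamp_a 0.77 [ 0.4837 -0.0294  0.0272]
clamp_a 0.64 [ 0.51   -0.272   0.0273]
clamp_a 0.22 [0.6044 0.6051 0.0251]
flag_red 0.52 [ 0.5094 -0.2744  0.0323]
flag_red 0.19 [0.7723 0.0714 0.0126]
rack 0.61 [0.4976 0.4008 0.0307]
gouge 0.67 [ 0.4856 -0.0297  0.029 ]
gouge 0.49 [ 0.2942 -0.2111  0.0142]
gouge 0.32 [0.5311 0.1684 0.0323]
```

View pics/top0.png

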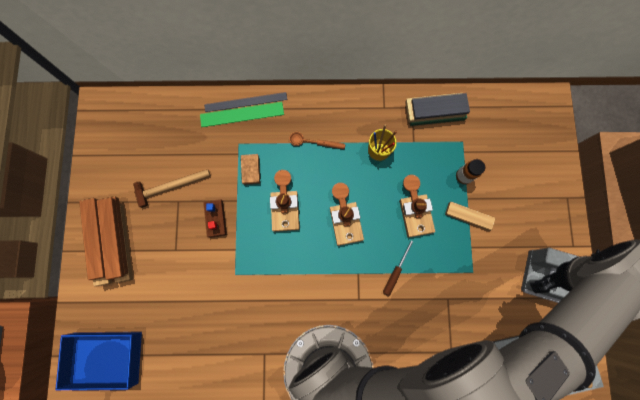

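View pics/side0.png

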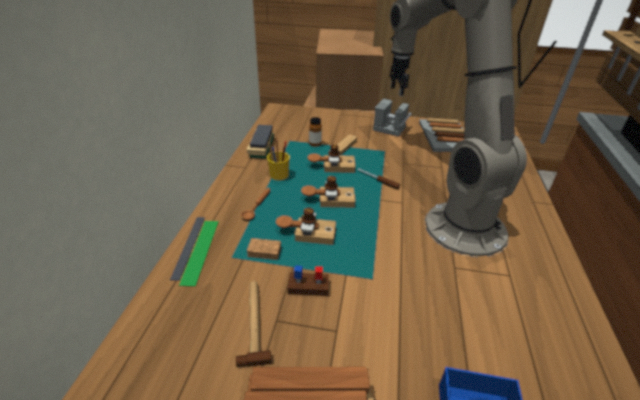

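Top view: knobs at about (284,201), (347,213) and (420,206), with holes about 24 px below each. The red flag is at (212,225) and the blue at (211,207).

```bash
python3 - <<'E'
from h import *
C=np.load("top_cl.npy")
for n,(u,v) in dict(c=(284,201),b=(347,213),a=(420,206),red=(212,225),blue=(211,207)).items():
    P=C[v-16:v+16,u-16:u+16].reshape(-1,3)
    if n in("red","blue"): P=C[v-9:v+9,u-9:u+9].reshape(-1,3); m=P[:,2]>.07
    else: m=P[:,2]>.095
    print(n,m.sum(),P[m].mean(0).round(4),P[m].min(0).round(3),P[m].max(0).round(3))
p=optics.capture("wrist"); s=ctrl.get_state()
print(p["fov_y"],(-p["R"].T@p["t"]).round(3),p["R"].round(3).tolist(),s["tcp_pos"])
for u,v in [(285,224),(348,238),(421,230)]: print(C[v,u].round(3))
E
```

```text
c 99 [0.5441 0.1421 0.1172] [0.285 0.034 0.096] [0.564 0.16  1.487]
b 102 [ 0.4907 -0.0577  0.1714] [ 0.285 -0.078  0.095] [0.519 0.034 1.487]
a 105 [ 0.5195 -0.2934  0.1427] [ 0.285 -0.322  0.095] [0.543 0.034 1.487]
red 57 [0.4592 0.3556 0.1555] [0.285 0.034 0.07 ] [0.48  0.385 1.487]
blue 56 [0.5208 0.3703 0.1318] [0.285 0.034 0.072] [0.541 0.394 1.487]
60.985696982620944 [ 0.357 -0.578  0.375] [[0.433, -0.902, -0.001], [-0.865, -0.416, 0.282], [-0.254, -0.121, -0.96]] [ 0.29220982 -0.60846408  0.30391323]
[0.477 0.14  0.01 ]
[ 0.428 -0.074  0.005]
[ 0.453 -0.324  0.005]
```

```bash
python3 - <<'E'
from h import *
for cam,D in dict(top=dict(c=(284,201),b=(347,213),a=(420,206),red=(212,225),blue=(211,207)),side=dict(a=(334,152),b=(331,186),c=(308,218),red=(318,272),blue=(298,272))).items():
  C=np.load(cam+"_cl.npy")
  for n,(u,v) in D.items():
    k=9 if len(n)>1 else 14
    P=C[v-k:v+k,u-k:u+k].reshape(-1,3); lo,hi=(.076,.1) if len(n)>1 else(.098,.115)
    P=P[(P[:,2]>lo)&(P[:,2]<hi)]
    print(cam,n,len(P),np.median(P,0).round(4),P.min(0).round(3),P.max(0).round(3))
E
```

```text
top c 92 [0.5467 0.1434 0.1036] [0.53  0.127 0.098] [0.564 0.16  0.11 ]
top b 92 [ 0.5015 -0.0625  0.1038] [ 0.486 -0.078  0.099] [ 0.519 -0.046  0.112]
top a 95 [ 0.5264 -0.3033  0.1035] [ 0.509 -0.322  0.098] [ 0.543 -0.285  0.11 ]
top red 46 [0.4698 0.3743 0.0834] [0.46  0.363 0.076] [0.48  0.385 0.089]
top blue 49 [0.5295 0.3839 0.0818] [0.52  0.374 0.077] [0.541 0.394 0.089]
side a 29 [ 0.5293 -0.2983  0.1015] [ 0.513 -0.314  0.098] [ 0.546 -0.281  0.105]
side b 47 [ 0.503  -0.0573  0.102 ] [ 0.486 -0.082  0.098] [ 0.52  -0.041  0.107]
side c 60 [0.5487 0.1469 0.102 ] [0.531 0.129 0.098] [0.565 0.163 0.106]
side red 44 [0.4699 0.3794 0.0817] [0.461 0.368 0.076] [0.481 0.391 0.086]
side blue 53 [0.5292 0.3882 0.0815] [0.519 0.374 0.076] [0.541 0.398 0.086]
```

>>> apply_moves:
  moves:
    - [4,5,0,-0.05]
    - [8,10.5,-1,-0.1]
    - [12,15.6,-2,-0.15]
    - [16,20.8,-3,-0.2]
    - [20,26,-4,-0.25]
    - [23.5,30.6,-5,-0.3]
    - [23.5,30.6,-5,-0.3]
    - [23.5,30.6,-5,-0.3]
    - [23.5,30.6,-5,-0.3]
    - [23.5,30.6,-5,-0.3]
  jaw: 0
  force: 30

```text
time_s: 2.1
tcp_pos: [0.5263, -0.304, 0.2542]
eef_rot: [0.997, 0.073, 0.0, 0.0]
force: [0.5, -0.6, 0.4]
opening: 0.0856
grasp_force: 0.0
```

```bash
cat >> h.py <<'E'
def st():
    s=ctrl.get_state(); q=s["eef_rot"]
    print("t",round(s["time_s"],2),"tcp",np.round(s["tcp_pos"],4),"yaw",round(2*np.arctan2(q[1],q[0]),4),"F",np.round(s["force"],2),"M",np.round(s["moment"],3),"open",round(s["opening"],4),"gf",round(s["grasp_force"],1)); return s
def knob(C,x,y,r=.035):
    P=C.reshape(-1,3); P=P[(np.hypot(P[:,0]-x,P[:,1]-y)<r)&(P[:,2]>.097)&(P[:,2]<.111)]
    c,rad=cv2.minEnclosingCircle((P[:,:2]*1000).astype(np.float32)); print("knob",len(P),np.median(P,0).round(4),"circ",np.round(c,1),round(rad,1))
E
python3 - <<'E'
from h import *
st(); p=optics.capture("wrist"); cv2.imwrite("pics/w1.png",p["color"]); C=cloud(p); np.save("w1.npy",C); knob(C,.527,-.302)
for q in("clamp_a_hole","clamp_a_knob"):
    for d in optics.boxes_of(p,q)[:3]: print(q,round(d["score"],2),w(p,d["location"]).round(4))
E
```

```text
t 2.1 tcp [ 0.5263 -0.304   0.2542] yaw 0.1454 F [ 0.5  -0.55  0.38] M [ 0.009 -0.031 -0.046] open 0.0856 gf 0.0
knob 2050 [ 0.5284 -0.3035  0.1045] circ [ 527.  -303.7] 17.9
clamp_a_hole 0.88 [ 0.547  -0.2979  0.0477]
clamp_a_knob 0.61 [ 0.5495 -0.3004  0.0445]
```

View pics/w1.png

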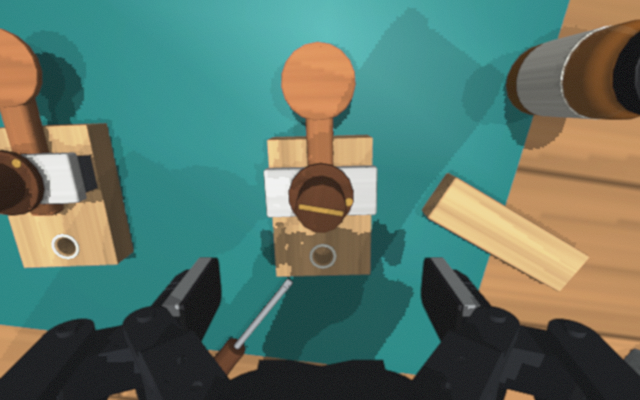

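Wrist view: the knob is at (322,195) and its ring at (322,256), in line with the tool. Descending.

>>> apply_moves:
  moves:
    - [0,0,-3,0]
    - [0,0,-6,0]
    - [0,0,-8.5,0]
    - [0,0,-10,0]
    - [0,0,-10.5,0]
    - [0,0,-10.5,0]
    - [0,0,-10.5,0]
    - [0,0,-10.5,0]
    - [0,0,-10.5,0]
    - [0,0,-10.5,0]

```text
time_s: 3.5
tcp_pos: [0.5273, -0.3025, 0.1491]
eef_rot: [0.997, 0.074, 0.0, 0.0]
force: [0.2, 0.3, -0.2]
opening: 0.0854
grasp_force: 0.0
```

>>> apply_moves:
  moves:
    - [0,0,0,0]
    - [0,0,0,0]
    - [0,0,0,0]
    - [0,0,0,0]
    - [0,0,0,0]
    - [0,0,0,0]
    - [0,0,0,0]
    - [0,0,0,0]
    - [0,0,0,0]
    - [0,0,0,0]
  jaw: 1
  force: 30

```text
time_s: 4.75
tcp_pos: [0.5274, -0.3036, 0.1494]
eef_rot: [0.997, 0.073, 0.0, 0.001]
force: [-0.0, -5.5, 3.6]
opening: 0.0354
grasp_force: 30.5
```

```bash
python3 -c "
from h import *
print(np.round(st()['joint_efforts'],2))"
```

```text
t 4.75 tcp [ 0.5274 -0.3036  0.1494] yaw 0.1469 F [-0.04 -5.5   3.59] M [-1.175 -0.009  0.057] open 0.0354 gf 30.5
[ -3.16 -89.7   -1.14 -33.1   -1.16   0.73   0.  ]
```

>>> apply_moves:
  moves:
    - [0,-0.1,0,0.018]
    - [0,-0.1,0,0.036]
    - [0,-0.1,0,0.054]
    - [0,-0.1,0,0.072]
    - [0,-0.1,0,0.09]
    - [0,-0.1,0,0.108]
    - [0,-0.1,0,0.126]
    - [0,-0.1,0,0.144]
    - [0,-0.1,0,0.162]
    - [0,-0.1,0,0.18]

```text
time_s: 6.0
tcp_pos: [0.5274, -0.3037, 0.1494]
eef_rot: [0.987, 0.163, 0.0, 0.0]
force: [-1.0, -0.2, 6.6]
opening: 0.0347
grasp_force: 30.8
```

```bash
python3 -c "
from h import *
print(np.round(st()['joint_efforts'],2))"
```

```text
t 6.0 tcp [ 0.5274 -0.3037  0.1494] yaw 0.3281 F [-1.   -0.15  6.62] M [-0.11   0.271 -0.295] open 0.0347 gf 30.8
[-1.540e+00 -8.855e+01  2.500e-01 -3.409e+01 -8.000e-02 -3.200e-01
 -1.100e-01]
```

>>> apply_moves:
  moves:
    - [0,0,0,0]
    - [0,0,0,0]
    - [0,0,0,0]
    - [0,0,0,0]
    - [0,0,0,0]
    - [0,0,1,0]
    - [0,0,3.5,0]
    - [0,0,6,0]
    - [0,0,8.5,0]
    - [0,0,10.5,0]
  jaw: 0

```text
time_s: 7.25
tcp_pos: [0.5273, -0.3035, 0.2558]
eef_rot: [0.987, 0.163, 0.001, 0.0]
force: [-0.1, -0.0, -0.0]
opening: 0.0855
grasp_force: 0.0
```

```bash
python3 - <<'E'
from h import *
st(); p=optics.capture("wrist"); cv2.imwrite("pics/w2.png",p["color"]); C=cloud(p); np.save("w2.npy",C); knob(C,.527,-.302)
# brass bar angle on knob top, world frame, before and after
for n in("w1","w2"):
    C=np.load(n+".npy"); I=cv2.imread(f"pics/{n}.png"); H=cv2.cvtColor(I,cv2.COLOR_BGR2HSV)
    br=(H[...,0]>15)&(H[...,0]<32)&(H[...,1]>100)&(H[...,2]>110)
    r=np.hypot(C[...,0]-.527,C[...,1]+.3037)
    for nm,m in dict(bar=br&(C[...,2]>.095)&(r<.022),pip=br&(C[...,2]>.064)&(C[...,2]<.085)&(r<.04)).items():
        P=C[m]
        if len(P)>3:
            d=P[:,:2]-P[:,:2].mean(0); v=np.linalg.svd(d)[2][0]; c=P[:,:2].mean(0)-[.527,-.3037]
            print(n,nm,len(P),"axis",round(np.degrees(np.arctan(v[1]/v[0])),1),"bearing",round(np.degrees(np.arctan2(c[1],c[0])),1))
E
```

```text
t 7.25 tcp [ 0.5273 -0.3035  0.2558] yaw 0.3277 F [-0.13 -0.04 -0.05] M [0.051 0.031 0.03 ] open 0.0855 gf 0.0
knob 2013 [ 0.5283 -0.3032  0.1045] circ [ 527.  -303.7] 17.9
w1 bar 284 axis -87.5 bearing 172.5
w1 pip 55 axis 52.6 bearing -92.6
w2 bar 276 axis -79.1 bearing -164.9
w2 pip 57 axis -55.0 bearing -83.0
```

>>> apply_moves:
  moves:
    - [-0.5,5,0,-0.04]
    - [-1,10,0,-0.08]
    - [-1.5,15,0,-0.12]
    - [-2,20,0,-0.16]
    - [-2.5,24.1,0,-0.18]
    - [-2.5,24.1,0,-0.18]
    - [-2.5,24.1,0,-0.18]
    - [-2.5,24.1,-2,-0.18]
    - [-2.5,24.1,-4,-0.18]
    - [-2.5,24.1,-4,-0.18]

```text
time_s: 8.55
tcp_pos: [0.5016, -0.0636, 0.2129]
eef_rot: [0.997, 0.073, -0.001, -0.0]
force: [-0.5, 0.4, 0.1]
opening: 0.0855
grasp_force: 0.0
```

```bash
cat >> h.py <<'E'
def brass(C,I,x,y):
    H=cv2.cvtColor(I,cv2.COLOR_BGR2HSV)
    br=(H[...,0]>15)&(H[...,0]<32)&(H[...,1]>100)&(H[...,2]>110); r=np.hypot(C[...,0]-x,C[...,1]-y)
    for nm,m in dict(bar=br&(C[...,2]>.095)&(r<.022),pip=br&(C[...,2]>.064)&(C[...,2]<.085)&(r<.04)).items():
        P=C[m]
        if len(P)>3:
            d=P[:,:2]-P[:,:2].mean(0); v=np.linalg.svd(d)[2][0]; c=P[:,:2].mean(0)-[x,y]
            print(nm,len(P),"axis",round(np.degrees(np.arctan(v[1]/v[0])),1),"bearing",round(np.degrees(np.arctan2(c[1],c[0])),1))
E
python3 - <<'E'
from h import *
st(); p=optics.capture("wrist"); cv2.imwrite("pics/w3.png",p["color"]); C=cloud(p); np.save("w3.npy",C); knob(C,.502,-.061); brass(C,p["color"],.5025,-.0615)
E
```

```text
t 8.55 tcp [ 0.5016 -0.0636  0.2129] yaw 0.1461 F [-0.47  0.37  0.13] M [ 0.052 -0.025  0.002] open 0.0855 gf 0.0
knob 2934 [ 0.5036 -0.0622  0.1045] circ [501.7 -62.3] 18.0
bar 366 axis -33.4 bearing -135.0
pip 96 axis 78.5 bearing -36.3
```

>>> apply_moves:
  moves:
    - [0,0,-2.5,0]
    - [0,0,-5,0]
    - [0,0,-6.5,0]
    - [0,0,-6.5,0]
    - [0,0,-6.5,0]
    - [0,0,-6.5,0]
    - [0,0,-6.5,0]
    - [0,0,-6.5,0]
    - [0,0,-6.5,0]
    - [0,0,-6.5,0]

```text
time_s: 9.85
tcp_pos: [0.5022, -0.0624, 0.1489]
eef_rot: [0.997, 0.074, 0.0, -0.0]
force: [0.1, 0.1, -0.5]
opening: 0.0851
grasp_force: 0.0
```

>>> apply_moves:
  moves:
    - [0,0,0,0]
    - [0,0,0,0]
    - [0,0,0,0]
    - [0,0,0,0]
    - [0,0,0,0]
    - [0,0,0,0]
    - [0,0,0,0]
    - [0,0,0,0]
    - [0,0,0,0]
    - [0,0,0,0]
  jaw: 1
  force: 30

```text
time_s: 11.1
tcp_pos: [0.5022, -0.0625, 0.149]
eef_rot: [0.997, 0.074, 0.0, 0.0]
force: [-1.0, 0.2, 6.2]
opening: 0.0352
grasp_force: 29.6
```

```bash
python3 -c "
from h import *
st()"
```

```text
t 11.1 tcp [ 0.5022 -0.0625  0.149 ] yaw 0.1477 F [-1.05  0.16  6.23] M [-0.197  0.346  0.034] open 0.0352 gf 29.6
```

>>> apply_moves:
  moves:
    - [0,0,0,0.018]
    - [0,0,0,0.036]
    - [0,0,0,0.054]
    - [0,0,0,0.072]
    - [0,0,0,0.09]
    - [0,0,0,0.108]
    - [0,0,0,0.126]
    - [0,0,0,0.144]
    - [0,0,0,0.162]
    - [0,0,0,0.18]

```text
time_s: 12.35
tcp_pos: [0.5022, -0.0625, 0.149]
eef_rot: [0.987, 0.163, 0.0, -0.0]
force: [-2.0, -0.4, 6.1]
opening: 0.0351
grasp_force: 29.6
```

```bash
python3 -c "
from h import *
print(np.round(st()['joint_efforts'],2))"
```

```text
t 12.35 tcp [ 0.5022 -0.0625  0.149 ] yaw 0.3279 F [-1.95 -0.36  6.13] M [-0.088  0.394 -0.221] open 0.0351 gf 29.6
[ -0.88 -72.5   -1.19 -31.91   0.12  -0.6   -0.17]
```

>>> apply_moves:
  moves:
    - [0,0,0,0]
    - [0,0,0,0]
    - [0,0,0,0]
    - [0,0,0,0]
    - [0,0,0,0]
    - [0,0,1,0]
    - [0,0,3,0]
    - [0,0,5,0]
    - [0,0,6.5,0]
    - [0,0,6.5,0]
  jaw: 0

```text
time_s: 13.6
tcp_pos: [0.5027, -0.0625, 0.2151]
eef_rot: [0.987, 0.163, 0.001, 0.0]
force: [0.0, 1.1, 0.7]
opening: 0.0852
grasp_force: 0.0
```

```bash
python3 - <<'E'
from h import *
st(); p=optics.capture("wrist"); cv2.imwrite("pics/w4.png",p["color"]); C=cloud(p); knob(C,.502,-.061); brass(C,p["color"],.5025,-.0615)
E
```

```text
t 13.6 tcp [ 0.5027 -0.0625  0.2151] yaw 0.3276 F [0.02 1.13 0.7 ] M [-0.004  0.006 -0.044] open 0.0852 gf 0.0
knob 2866 [ 0.5034 -0.0617  0.1045] circ [501.7 -62.4] 18.0
bar 356 axis -24.9 bearing -140.2
pip 93 axis 52.2 bearing -27.0
```

>>> apply_moves:
  moves:
    - [1,5,1,-0.04]
    - [2,10,1,-0.08]
    - [3,15,1,-0.12]
    - [4.5,20.6,0,-0.18]
    - [4.5,20.6,0,-0.18]
    - [4.5,20.6,0,-0.18]
    - [4.5,20.6,0,-0.18]
    - [4.5,20.6,0,-0.18]
    - [4.5,20.6,0,-0.18]
    - [4.5,20.6,0,-0.18]

```text
time_s: 14.9
tcp_pos: [0.5473, 0.1433, 0.214]
eef_rot: [0.997, 0.074, 0.0, -0.0]
force: [0.1, -0.7, -0.2]
opening: 0.0856
grasp_force: 0.0
```

```bash
python3 - <<'E'
from h import *
st(); p=optics.capture("wrist"); cv2.imwrite("pics/w5.png",p["color"]); C=cloud(p); np.save("w5.npy",C); knob(C,.547,.1435); brass(C,p["color"],.547,.1435)
for q in("clamp_a_hole",):
    for d in optics.boxes_of(p,q)[:3]: print(q,round(d["score"],2),w(p,d["location"]).round(4))
E
```

```text
t 14.9 tcp [0.5473 0.1433 0.214 ] yaw 0.1473 F [ 0.07 -0.66 -0.24] M [-0.029 -0.012 -0.052] open 0.0856 gf 0.0
knob 2913 [0.5493 0.1442 0.1045] circ [547.6 144. ] 17.8
bar 362 axis -21.0 bearing 47.3
pip 93 axis 68.9 bearing -18.4
```

View pics/w5.png

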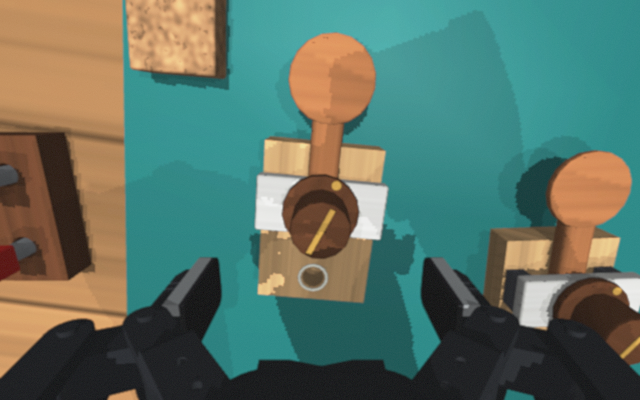

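Clamp c: knob at (320,215), hole at (313,277), clear of the fingers.

>>> apply_moves:
  moves:
    - [0,0.1,-2.5,0]
    - [0,0.1,-5,0]
    - [0,0.1,-6.5,0]
    - [0,0.1,-6.5,0]
    - [0,0.1,-6.5,0]
    - [0,0.1,-6.5,0]
    - [0,0.1,-6.5,0]
    - [0,0.1,-6.5,0]
    - [0,0.1,-6.5,0]
    - [0,0.1,-6.5,0]

```text
time_s: 16.25
tcp_pos: [0.5472, 0.1446, 0.1489]
eef_rot: [0.997, 0.074, 0.0, -0.0]
force: [-0.6, 0.3, 0.0]
opening: 0.0854
grasp_force: 0.0
```

>>> apply_moves:
  moves:
    - [0,0,0,0]
    - [0,0,0,0]
    - [0,0,0,0]
    - [0,0,0,0]
    - [0,0,0,0]
    - [0,0,0,0]
    - [0,0,0,0]
    - [0,0,0,0]
    - [0,0,0,0]
    - [0,0,0,0]
  jaw: 1
  force: 30

```text
time_s: 17.5
tcp_pos: [0.5474, 0.144, 0.1491]
eef_rot: [0.997, 0.074, 0.0, 0.0]
force: [-1.7, -3.9, 4.7]
opening: 0.0351
grasp_force: 29.5
```

```bash
python3 -c "
from h import *
st()"
```

```text
t 17.5 tcp [0.5474 0.144  0.1491] yaw 0.1472 F [-1.75 -3.89  4.74] M [-0.688  0.3    0.061] open 0.0351 gf 29.5
```

>>> apply_moves:
  moves:
    - [0,0,0,0.018]
    - [0,0,0,0.036]
    - [0,0,0,0.054]
    - [0,0,0,0.072]
    - [0,0,0,0.09]
    - [0,0,0,0.108]
    - [0,0,0,0.126]
    - [0,0,0,0.144]
    - [0,0,0,0.162]
    - [0,0,0,0.18]

```text
time_s: 18.75
tcp_pos: [0.5473, 0.144, 0.1491]
eef_rot: [0.987, 0.163, -0.0, 0.0]
force: [-1.4, -3.7, 5.0]
opening: 0.0352
grasp_force: 29.5
```

```bash
python3 -c "
from h import *
print(np.round(st()['joint_efforts'],2))"
```

```text
t 18.75 tcp [0.5473 0.144  0.1491] yaw 0.3277 F [-1.4  -3.68  5.04] M [-0.794  0.293 -0.068] open 0.0352 gf 29.5
[ -2.3  -83.14  -4.89 -34.46  -0.55  -0.97  -0.36]
```

>>> apply_moves:
  moves:
    - [0,0,0,0]
    - [0,0,0,0]
    - [0,0,0,0]
    - [0,0,0,0]
    - [0,0,0,0]
    - [0,0,1,0]
    - [0,0,3,0]
    - [0,0,5,0]
    - [0,0,6.5,0]
    - [0,0,6.5,0]
  jaw: 0

```text
time_s: 20.0
tcp_pos: [0.5477, 0.1447, 0.2152]
eef_rot: [0.987, 0.163, 0.001, -0.0]
force: [0.1, -0.4, 0.0]
opening: 0.0851
grasp_force: 0.0
```

```bash
python3 - <<'E'
from h import *
st(); p=optics.capture("wrist"); cv2.imwrite("pics/w6.png",p["color"]); C=cloud(p); np.save("w6.npy",C); knob(C,.547,.1435); brass(C,p["color"],.547,.1435)
E
```

```text
t 20.0 tcp [0.5477 0.1447 0.2152] yaw 0.3275 F [ 0.1  -0.45  0.05] M [0.034 0.004 0.014] open 0.0851 gf 0.0
knob 2874 [0.5492 0.1447 0.1045] circ [547.6 144.1] 17.9
bar 343 axis -12.3 bearing 37.4
pip 94 axis -29.2 bearing -7.2
```

Clamp c's knob is loose: about 0.07–0.13 N m, against 0.25–0.35 for the other two. Next I locate its hole and move over the red flag.

>>> apply_moves:
  moves:
    - [-2,5.5,1,-0.04]
    - [-4,11.2,1.5,-0.08]
    - [-6,17,1.5,-0.12]
    - [-7.75,23.1,1,-0.17]
    - [-7.75,23.1,0,-0.17]
    - [-7.75,23.1,0,-0.17]
    - [-7.75,23.1,0,-0.17]
    - [-7.75,23.1,0,-0.17]
    - [-7.75,23.1,0,-0.17]
    - [-7.75,23.1,0,-0.17]

```text
time_s: 21.3
tcp_pos: [0.47, 0.3753, 0.2141]
eef_rot: [0.997, 0.079, 0.0, -0.0]
force: [0.4, -0.5, 0.3]
opening: 0.0853
grasp_force: 0.0
```

```bash
python3 - <<'E'
from h import *
for n in("w5","w6"):
    C=np.load(n+".npy"); I=cv2.imread(f"pics/{n}.png"); H=cv2.cvtColor(I,cv2.COLOR_BGR2HSV)
    d=C[...,:2]-[.5476,.144]; r=np.hypot(d[...,0],d[...,1])
    reg=(r>.05)&(r<.09)&(d[...,0]<0)&(abs(d[...,1])<.035)
    m=reg&(C[...,2]>.022)&(C[...,2]<.036)&(H[...,1]<60); P=C[m]
    c,rad=cv2.minEnclosingCircle((P[:,:2]*1000).astype(np.float32)); print(n,"ring",m.sum(),np.round(c,1),round(rad,1),P.mean(0).round(4))
    # base edges: rectangle at z=.03
    Q=C[(C[...,2]>.025)&(C[...,2]<.034)&(r<.1)][:,:2]*1000; print(cv2.minAreaRect(Q.astype(np.float32)))
    B=C[(C[...,2]>.055)&(C[...,2]<.0635)&(r<.06)&(H[...,1]<60)][:,:2]*1000; print("bridge",cv2.minAreaRect(B.astype(np.float32)))
st(); p=optics.capture("wrist"); cv2.imwrite("pics/w7.png",p["color"]); C=cloud(p); np.save("w7.npy",C)
P=C[(C[...,2]>.076)&(C[...,2]<.09)]; I=p["color"].astype(int)
red=(C[...,2]>.078)&(C[...,2]<.09)&(I[...,2]>2*I[...,0])&(I[...,2]>60)&(np.hypot(C[...,0]-.47,C[...,1]-.3755)<.03)
Q=C[red][:,:2]*1000; print(len(Q),cv2.minAreaRect(Q.astype(np.float32)),np.median(C[red],0))
E
```

```text
w5 ring 290 [477.4 139.4] 13.5 [0.4777 0.1397 0.0314]
((521.9816284179688, 142.79425048828125), (130.8753662109375, 90.35971069335938), 3.1280128955841064)
bridge ((547.3856811523438, 144.05575561523438), (40.37480926513672, 90.06364440917969), 3.044189929962158)
w6 ring 297 [477.1 140.2] 13.2 [0.4776 0.14   0.0313]
((522.087890625, 142.69210815429688), (130.65847778320312, 90.24345397949219), 3.1049957275390625)
bridge ((547.5051879882812, 144.08262634277344), (40.17279815673828, 90.274169921875), 3.324084997177124)
t 21.3 tcp [0.47   0.3753 0.2141] yaw 0.1572 F [ 0.44 -0.49  0.33] M [0.028 0.023 0.089] open 0.0853 gf 0.0
1166 ((469.6058349609375, 375.82720947265625), (22.719032287597656, 21.677085876464844), 8.674208641052246) [0.47114549 0.37629863 0.08341082]
```

View pics/w7.png

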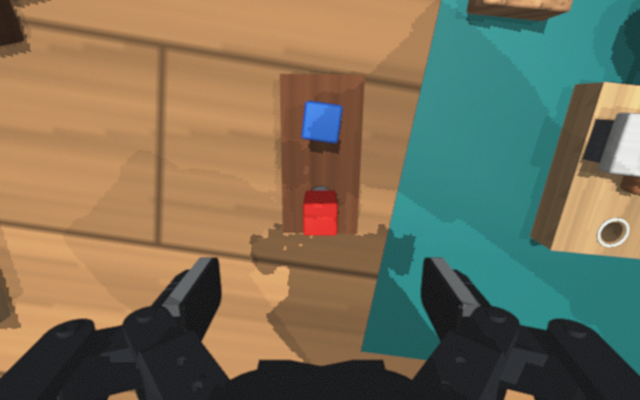

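Red head at (320,213), blue at (322,121), aligned with the tool. Flag at (469.6, 375.8) mm, hole c at (477.5, 140.1) mm.

>>> apply_moves:
  moves:
    - [0,0,-3,0]
    - [0,0,-6,0]
    - [0,0,-8.5,0]
    - [0,0,-9.5,0]
    - [0,0,-9.5,0]
    - [0,0,-9.5,0]
    - [0,0,-9.5,0]
    - [0,0,-9.5,0]
    - [0,0,-9.5,0]
    - [0,0,-9.5,0]

```text
time_s: 22.6
tcp_pos: [0.4698, 0.3756, 0.119]
eef_rot: [0.997, 0.079, 0.0, -0.0]
force: [-0.1, 0.3, 0.7]
opening: 0.0852
grasp_force: 0.0
```

>>> apply_moves:
  moves:
    - [0,0,0,0]
    - [0,0,0,0]
    - [0,0,0,0]
    - [0,0,0,0]
    - [0,0,0,0]
    - [0,0,0,0]
    - [0,0,0,0]
    - [0,0,0,0]
    - [0,0,0,0]
    - [0,0,0,0]
  jaw: 1
  force: 40

```text
time_s: 23.85
tcp_pos: [0.4697, 0.3756, 0.119]
eef_rot: [0.997, 0.079, 0.0, -0.0]
force: [0.3, -1.2, 3.2]
opening: 0.0217
grasp_force: 41.1
```

>>> apply_moves:
  moves:
    - [0,0,0.5,0]
    - [0,0,1.5,0]
    - [0,0,3,0]
    - [0,0,4.5,0]
    - [0,0,6.5,0]
    - [0,0,8.5,0]
    - [0,0,9,0]
    - [0,0,9,0]
    - [0,0,9,0]
    - [0,0,9,0]

```text
time_s: 25.1
tcp_pos: [0.4695, 0.3754, 0.2082]
eef_rot: [0.997, 0.079, -0.0, 0.0]
force: [0.2, -1.3, -0.9]
opening: 0.0218
grasp_force: 40.7
```

```bash
python3 - <<'E'
from h import *
st(); p=optics.capture("wrist"); cv2.imwrite("pics/w8.png",p["color"]); C=cloud(p)
I=p["color"].astype(int)
red=(C[...,2]>.15)&(C[...,2]<.2)&(I[...,2]>2*I[...,0])&(I[...,2]>60)
Q=C[red]; print(len(Q),Q.min(0),Q.max(0),np.median(Q,0))
E
```

```text
t 25.1 tcp [0.4695 0.3754 0.2082] yaw 0.1578 F [ 0.25 -1.26 -0.91] M [ 0.037  0.039 -0.055] open 0.0218 gf 40.7
4647 [0.45708389 0.36351972 0.15000674] [0.48247508 0.38774857 0.17461906] [0.47539727 0.37607617 0.1723341 ]
```

View pics/w8.png

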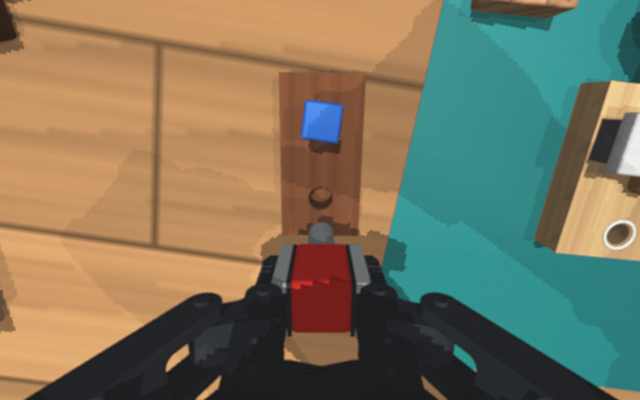

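The flag is held squarely at (320,290) and the rack's red hole at (320,197) is empty. Carrying it to hole c.

>>> apply_moves:
  moves:
    - [0.2,-5,0,-0.02]
    - [0.4,-10,0,-0.04]
    - [0.6,-15,0,-0.07]
    - [0.8,-20,0,-0.1]
    - [0.8,-22.5,0,-0.1]
    - [0.8,-23.5,0,-0.1]
    - [0.8,-23.5,0,-0.1]
    - [0.8,-23.5,-2,-0.1]
    - [0.8,-23.5,-4,-0.1]
    - [0.8,-23.5,-4,-0.1]

```text
time_s: 26.4
tcp_pos: [0.477, 0.1418, 0.1678]
eef_rot: [1.0, 0.03, -0.001, 0.0]
force: [-1.1, 0.1, 0.5]
opening: 0.0215
grasp_force: 40.7
```

>>> apply_moves:
  moves:
    - [0,0,-0.5,0]
    - [0,0,-1,0]
    - [0,0,-1.3,0]
    - [0,0,-1.5,0]
    - [0,0,-1.5,0]
    - [0,0,-1.5,0]
    - [0,0,-1.5,0]
    - [0,0,-1.5,0]
    - [0,0,-1.5,0]
    - [0,0,-1.5,0]

```text
time_s: 27.65
tcp_pos: [0.4777, 0.1406, 0.1539]
eef_rot: [1.0, 0.029, 0.0, -0.0]
force: [1.1, 1.8, -0.1]
opening: 0.022
grasp_force: 40.7
```

```bash
python3 - <<'E'
from h import *
st(); p=optics.capture("wrist"); cv2.imwrite("pics/w9.png",p["color"]); p=optics.capture("side"); cv2.imwrite("pics/s9.png",cv2.resize(p["color"][170:270,250:400],None,fx=5,fy=5))
E
```

```text
t 27.65 tcp [0.4777 0.1406 0.1539] yaw 0.0577 F [ 1.1   1.76 -0.09] M [ 0.023 -0.041 -0.045] open 0.022 gf 40.7
```

View pics/w9.png

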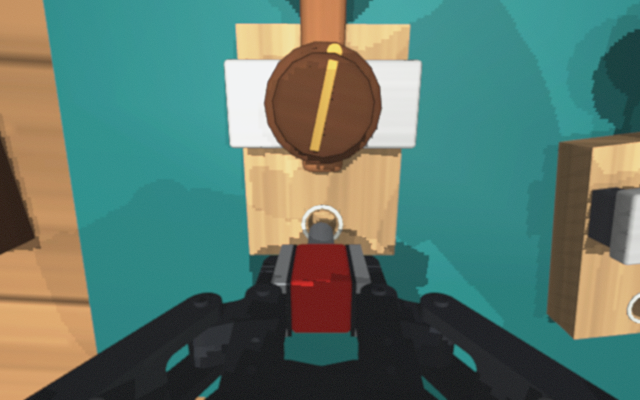

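The pin at (321,232) sits under the middle of the ring at (322,222). Inserting.

>>> apply_moves:
  moves:
    - [0,-0.05,-0.4,0]
    - [0,-0.05,-0.8,0]
    - [0,-0.05,-1.2,0]
    - [0,-0.05,-1.6,0]
    - [0,-0.05,-2,0]
    - [0,-0.05,-2.4,0]
    - [0,-0.05,-2.8,0]
    - [0,-0.05,-3.1,0]
    - [0,-0.05,-3.4,0]
    - [0,-0.05,-3.4,0]

```text
time_s: 29.0
tcp_pos: [0.4776, 0.14, 0.1197]
eef_rot: [1.0, 0.029, -0.0, 0.0]
force: [-0.6, 0.9, 0.3]
opening: 0.0217
grasp_force: 40.7
```

```bash
python3 -c "
from h import *
st()"
```

```text
t 29.0 tcp [0.4776 0.14   0.1197] yaw 0.0578 F [-0.63  0.91  0.33] M [-0.008  0.021  0.013] open 0.0217 gf 40.7
```

>>> apply_moves:
  moves:
    - [0,0,0,0]
    - [0,0,0,0]
    - [0,0,0,0]
    - [0,0,0,0]
    - [0,0,0,0]
    - [0,0,0,0]
    - [0,0,0.5,0]
    - [0,0,2,0]
    - [0,0,4.5,0]
    - [0,0,7,0]
  jaw: 0

```text
time_s: 30.25
tcp_pos: [0.4778, 0.1401, 0.1916]
eef_rot: [1.0, 0.029, 0.0, -0.0]
force: [-0.1, -0.1, -0.5]
opening: 0.0853
grasp_force: 0.0
```

>>> apply_moves:
  moves:
    - [0,0,3,0]
    - [0,0,6,0]
    - [0,0,8,0]
    - [0,0,8,0]
    - [0,0,8,0]
    - [0,0,8,0]
    - [0,0,8,0]
    - [0,0,8,0]
    - [0,0,8,0]
    - [0,0,8,0]

```text
time_s: 31.5
tcp_pos: [0.4777, 0.1401, 0.2698]
eef_rot: [1.0, 0.029, -0.0, -0.0]
force: [0.4, 0.3, 1.0]
opening: 0.0851
grasp_force: 0.0
```

```bash
python3 - <<'E'
from h import *
st(); p=optics.capture("wrist"); cv2.imwrite("pics/w10.png",p["color"]); C=cloud(p); I=p["color"].astype(int)
red=(C[...,2]>.06)&(C[...,2]<.1)&(I[...,2]>2*I[...,0])&(I[...,2]>60)&(np.hypot(C[...,0]-.4777,C[...,1]-.14)<.03)
top=red&(C[...,2]>.078); print(cv2.minAreaRect((C[top][:,:2]*1000).astype(np.float32)),np.median(C[top],0),C[red].max(0)); brass(C,p["color"],.547,.1435)
E
```

```text
t 31.5 tcp [0.4777 0.1401 0.2698] yaw 0.0578 F [0.37 0.31 1.04] M [ 0.028 -0.001 -0.026] open 0.0851 gf 0.0
((478.33795166015625, 138.74783325195312), (21.016212463378906, 21.586589813232422), 2.6668145656585693) [0.47909141 0.13874748 0.08350575] [0.48952994 0.14976167 0.08561239]
bar 376 axis -9.0 bearing 22.1
pip 73 axis -87.7 bearing -7.4
```

View pics/w10.png

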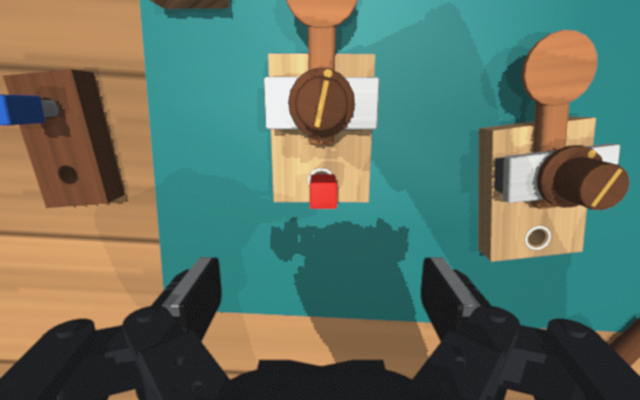

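The red flag stands upright in hole c at (322,188). Its top is 83.5 mm above the table, the same height as in the rack, so it is fully home.

```bash
python3 -c "
from h import *
print(ctrl.finish_job())"
```

```text
the job is handed in; nothing more can be done
None
```

Job handed in (no verdict came back): all three knobs were turned about 10° and left there, and the red flag stands fully home in the hole of the leftmost clamp as seen from the robot, whose knob is the loose one at about 0.1 N m against 0.25–0.35 N m for the others.

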